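Transfer a row of pressure fittings to the other rack in reverse order

ROBOT

A 6-joint arm with a two-finger parallel gripper is mounted at the origin on a cart in front of the work surface, level with it; the furniture and walls round the work are solid. World frame = base frame: x ahead of the robot, y to its left, z up, the work surface at z = 0. Lengths are in mm, angles in rad, forces in N, time in s.
With the tool pointing down it reaches from about 375 to 825 mm from the base axis. Payload 5.5 kg.
Tool frame: the origin (TCP) lies midway between the tips of the shut fingers; the grasp point (between the pads) lies 19 mm behind it; z points along the fingers, y is the line along which they close (so a half turn about z gives the same grasp; the last joint's range is limited). The gripper opens to 85 mm and grips with 20 to 120 N. Pads are 22 mm wide; open, the fingers measure 114 mm over their backs; the gripper's body (76 mm by 85 mm) begins 54 mm behind the grasp point. The pads swing forward as they close: fully open they stand 13 mm farther back than shut.
Start: joints at [1.341, 0.314, -0.047, 1.21, 0, 1.571], TCP at [136.667, 584.223, 231.299] pointing down, gripper open.
Joint ranges: [-2.67, 2.67], [-0.69, 1.73], [-1.03, 1.25], [-2.08, 2.16], [-1.42, 1.45], [-3.14, 3.14]. Speed limits (rad/s): [2.39, 2.39, 3.01, 3.14, 3.14, 3.14].

INTERFACE

Orientations are given as a unit quaternion [w, x, y, z].
In Python, from cell import move_ptp, move_linear, set_joints, grip, hold, inverse_kinematics, state, camera, calibration, MotionError, hand_in, boxes_of, trace gives the robot as it stands. Calls block until the motion is done:
- move_ptp(position, orientation): joint-space move of the TCP to a pose.
- move_linear(position, attitude=None, max_speed=150, f_stop=None): straight line of the TCP; attitude=None keeps the orientation; max_speed is the mean speed in mm/s. With f_stop (N) it stops when the force on the tool has changed by that much, and returns True; else False.
- set_joints(angles): joint-space move.
- grip(opening, strength=None): finger opening in mm; strength is the grip in N (None keeps the last); returns when the fingers have stopped.
- hold(seconds).
- inverse_kinematics(position, orientation): joint angles nearest the present ones, or None.
- state(): the state.
- camera(name): name is "side" or "top"; returns (picture, depth): 384x512x3 uint8, red, green, blue; 384x512 float32, mm along the optical axis (not along the pixel's ray), 0 where there is no reading.
- calibration(name): a dict with "K" (3x3 intrinsics, pixels), "k1" (the pictures are not rectified: a ray, as slopes to the right and down, at radius r is drawn at 1 + k1 r^2 times it, then the intrinsics apply), "extrinsics" (4x4, takes a point from world to camera coordinates). Camera axes: x right, y up, looking along -z (the intrinsics and any distortion apply to the point x, -y, -z); pixel columns grow to the right and rows downward; lengths in mm; the calibration is good to about 2 mm. A picture is of the moment at which its call begins. calibration takes no time and is no camera call.
A pose or a line that the arm cannot do raises MotionError and nothing moves.
- hand_in(): hands the job in; it is judged then, once.
Trained networks look in the newest picture that a camera, given by its name, has taken for a name from the list of things; names that differ only in an ending like _2 or _b are one class to them, and where a whole thing is asked for, a point or a joint stands for the part that bears it (a point fixed in the world has none). Each returns a list of dicts, best first, with "score" (0 to 1); they miss things now and then, are a little off and sometimes report something else, mostly with a low value. They report only what shows in the picture. A call takes as long as a camera call.
- boxes_of(name, camera): "location" ([x, y, z] in mm, in world coordinates, good to about 4 mm: the middle of the surface that is visible of it).
- trace(name, camera): "region" (384x512 bool, what is visible of it).
The state is a dict: "time_s": time; "joint_pos": joint angles; "joint_vel": joint speeds; "joint_efforts": joint torques, N m; "tool_pos": TCP position; "ee_rot": TCP orientation; "force": force on the tool from outside, world axes, zero at the start; "torque": the same for the moment, N m; "width": finger opening in mm; "finger_force": force on a finger pad.
Only numpy, scipy, OpenCV 4.12 (cv2) and the standard library are available. Lean on these libraries where they do the work, as an engineer would, in place of code of your own. Each camera call takes 0.05 s, during which the arm holds its last target. There are 200 camera calls.

TASK

Move the four pressure fittings from the grey metal rack to the empty wooden rack, in reverse order: the fitting that stood farthest to your left goes into the bay farthest to your right, the next beside it, and so on. Set each down in the middle of its bay, on the rubber pad, the same way up as it stood.

Things in the scene. Friction and masses are not known exactly. Their poses are not given: they have to be found in the camera images.
- source_rack: The grey metal rack that holds the four fittings at the start. Fixed board 70 (x) x 276 (y) x 10 mm; five dividers, 3 mm thick, standing 10 mm above it at y = 0, +-66, +-132 mm, make four bays. Bay centres: x = 0, y = +99, +33, -33, -99 mm, each with a 46 x 46 mm rubber pad whose top is 13 mm above the underside. Origin: centre of the underside. y runs along the row to the robot's left.
- target_rack: The pale wooden rack, empty at the start, to which the fittings go. Fixed board 70 (x) x 276 (y) x 10 mm; five dividers, 3 mm thick, standing 10 mm above it at y = 0, +-66, +-132 mm, make four bays. Bay centres: x = 0, y = +99, +33, -33, -99 mm, each with a 46 x 46 mm rubber pad whose top is 13 mm above the underside. Origin: centre of the underside. y runs along the row to the robot's left.
- plug: Brass plug standing thread up: round fluted head 26 mm across below, thinner thread above, 31 mm tall, 60 g nominal. Can be gripped at any yaw by the lowest 15 mm. Origin: centre of its underside; z up.
- reducer: Bare steel fitting standing thread up: hexagon 27 mm across the flats (along its x) and 31 mm across the corners (along its y) below, thinner thread above, 31 mm tall, 60 g nominal. Grip the flats, low, fingers closing along its x. Origin: centre of its underside; z up.
- cap: The tallest: slim steel fitting with a plastic protective cap on top, standing upright, 42 mm tall, hexagon 23 mm across the flats (along its x) and 25 mm along its y, 60 g nominal. Grip the flats, fingers closing along its x. Origin: centre of its underside; z up.
- elbow: Brass elbow lying flat, 32 mm (x) by 36 mm (y), 19 mm high, 60 g nominal. Solid part: x -16 to +16, y 0 to +17 mm; a threaded stub reaches from it to y = -18 mm at x -12 to 0. Grip the solid part, fingers closing along its x (32 mm wide), centred on x = 0, y = +9 mm. Origin: centre of its outline, on its underside; z up.
- pad_plug: The rubber pad, 46 x 46 x 3 mm, of the grey rack on which the brass plug stands at the start; fixed, it marks that fitting's original bay. Origin: centre of its underside, 3 mm below its top.
- pad_reducer: The rubber pad, 46 x 46 x 3 mm, of the grey rack on which the bare steel hexagon fitting stands at the start; fixed, it marks that fitting's original bay. Origin: centre of its underside, 3 mm below its top.
- pad_cap: The rubber pad, 46 x 46 x 3 mm, of the grey rack on which the capped steel fitting stands at the start; fixed, it marks that fitting's original bay. Origin: centre of its underside, 3 mm below its top.
- pad_elbow: The rubber pad, 46 x 46 x 3 mm, of the grey rack on which the brass elbow stands at the start; fixed, it marks that fitting's original bay. Origin: centre of its underside, 3 mm below its top.

How it is judged:
By the outcome, as a careful person would: the job done as asked, in the order asked, and still so for the second after the job is handed in, with the robot touching nothing.
It also fails if it takes over 99 s, if anything falls off the work surface, if the arm or the gripper's body presses on something with over 40 N, if the wrist force passes 120 N, or if a joint passes its speed limit or range.

## Working session

There is one attempt and no reset: what is moved stays moved. The work goes in short steps, each a Python script; the robot and the scene stay as the last script left them, time stands still between calls to the robot, and variables do not carry over. Pictures are saved under pics/ and viewed, at most 14 in all, crops included, and the job is handed in when it is done.

```bash
mkdir -p pics; ls; python3 - <<'E'
from cell import *
import cv2
for c in("top","side"):
    p,d=camera(c); cv2.imwrite(f"pics/{c}0.png",p[:,:,::-1]); k=calibration(c); print(c,k)
    for n in("source_rack","target_rack","plug","reducer","cap","elbow"):
        print(n,[(round(b["score"],2),[round(float(v)) for v in b["location"]]) for b in boxes_of(n,c)[:3]])
s=state(); print(s)
E
```

```text
pics
top {'K': array([[378.57938252,   0.        , 258.36439485],
       [  0.        , 378.57938252, 193.10650056],
       [  0.        ,   0.        ,   1.        ]]), 'k1': -0.0507341894113347, 'extrinsics': array([[-2.40433490e-02, -9.99285795e-01, -2.91516307e-02,
         1.78375042e+01],
       [ 9.92126936e-01, -2.74358088e-02,  1.22194188e-01,
        -5.25009642e+02],
       [-1.22906715e-01, -2.59841605e-02,  9.92078002e-01,
        -8.72457709e+02],
       [ 0.00000000e+00,  0.00000000e+00,  0.00000000e+00,
         1.00000000e+00]])}
source_rack [(0.8, [552, 223, 12])]
target_rack [(0.84, [528, -203, 16])]
plug []
reducer [(0.74, [551, 261, 53]), (0.68, [549, 124, 22])]
cap [(0.58, [553, 264, 54]), (0.41, [530, -206, 13])]
elbow [(0.52, [547, 331, 32])]
side {'K': array([[359.85929908,   0.        , 257.3080738 ],
       [  0.        , 359.85929908, 191.53917321],
       [  0.        ,   0.        ,   1.        ]]), 'k1': -0.0022739052041819362, 'extrinsics': array([[ 9.79855963e-01, -1.99680927e-01,  3.13347221e-03,
        -5.27003887e+02],
       [ 9.99754268e-02,  5.
[... 500 characters left out ...]
s': array([ 1.34100330e+00,  3.13448937e-01, -4.71495744e-02,  1.21018842e+00,
        1.06591355e-05,  1.57081205e+00]), 'joint_vel': array([-5.72786926e-04, -1.36603612e-03, -5.27416883e-04,  1.20853808e-03,
        2.80081768e-05, -7.52028243e-04]), 'joint_efforts': array([ 3.05569729e-04, -5.39281046e+01,  3.39988232e+01,  1.15759354e-03,
        2.41450816e-04, -3.40775685e-06]), 'tool_pos': array([136.65681391, 584.20607952, 231.30835888]), 'ee_rot': array([-4.75561065e-06,  1.14651693e-01,  9.93405753e-01,  5.28025927e-06]), 'force': array([ 0.44186655, -0.01647443, -0.05551793]), 'torque': array([-0.06107543, -0.06840772,  0.01932514]), 'finger_force': 0.0, 'width': 85.1317493039882}
```

View pics/top0.png

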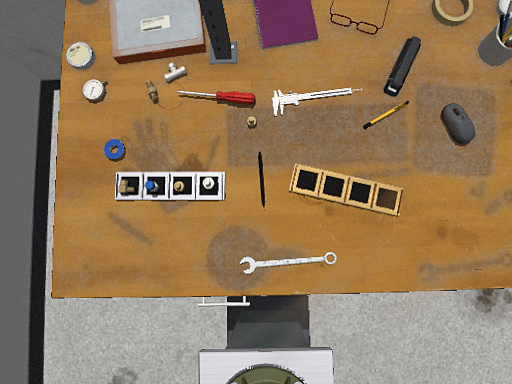

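View pics/side0.png

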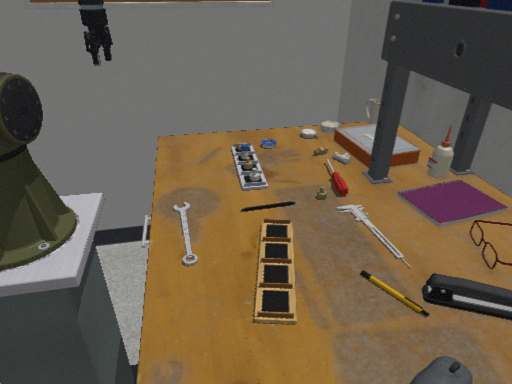

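The top view shows, left to right in the grey rack: brass elbow (130,186), blue cap (153,186), plug (180,186) and reducer (208,184). The wooden rack is yawed, spanning (297,178)–(398,198). A loose brass decoy lies at (252,122). I'll rectify both views to find the poses and yaws.

```bash
cat > h.py <<'E'
from cell import *
import numpy as np, cv2
def project(c,P):
    k=calibration(c); q=np.c_[np.reshape(P,(-1,3)),np.ones(np.size(P)//3)]@k["extrinsics"].T
    s=np.c_[q[:,0],-q[:,1]]/-q[:,2:3]; s*=1+k["k1"]*(s**2).sum(1,keepdims=True)
    return s@np.diag(np.diag(k["K"])[:2])+k["K"][:2,2]
def cloud(c,d):
    k=calibration(c); K=k["K"]; v,u=np.mgrid[:384,:512]
    D=np.array([k["k1"],0,0,0,0.])
    # invert s*(1+k1 r^2) with OpenCV
    s=cv2.undistortPoints(np.c_[u.ravel(),v.ravel()].astype(float)[:,None],K,D)[:,0]
    z=d.ravel(); C=np.c_[s[:,0]*z,-s[:,1]*z,-z]; E=k["extrinsics"]
    return ((C-E[:3,3])@E[:3,:3]).reshape(384,512,3)
def ortho(c,p,xr,yr,z,s):  # up = +x, left = +y, s px/mm
    X,Y=np.meshgrid(np.arange(xr[1],xr[0],-1/s),np.arange(yr[1],yr[0],-1/s),indexing="ij")
    m=project(c,np.stack([X,Y,np.full_like(X,z)],-1)).astype(np.float32).reshape(*X.shape,2)
    return cv2.remap(p,m[...,0],m[...,1],cv2.INTER_CUBIC)
E
python3 - <<'E'
from h import *
O=[]
for c in("top","side"):
    p,d=camera(c); W=cloud(c,d)
    o=ortho(c,p,(500,600),(60,380),13,2.4); o2=ortho(c,p,(470,590),(-380,-60),13,2.4)
    O+= [o,o2]
    for n in("source_rack","target_rack"):
        m=trace(n,c)[0]["region"]&(d>0); w=W[m]; w=w[(w[:,2]>4)&(w[:,2]<25)]
        r=cv2.minAreaRect(w[:,:2].astype(np.float32)); print(c,n,len(w),r,np.median(w[:,2]))
        if n[0]=="s":
            t=(W[...,2]>28)&(W[...,2]<75)&(abs(W[...,0]-550)<50)&(abs(W[...,1]-225)<150)
            N,l,st,ce=cv2.connectedComponentsWithStats(t.astype(np.uint8))
            for i in range(1,N):
                q=W[l==i]; print(st[i,4],q.mean(0).round(1),q.min(0).round(),q.max(0).round())
        else:
            g=(p.max(2)<75)&cv2.morphologyEx(m.astype(np.uint8),cv2.MORPH_CLOSE,np.ones((9,9))).astype(bool)
            N,l,st,ce=cv2.connectedComponentsWithStats(g.astype(np.uint8))
            for i in range(1,N):
                if st[i,4]>40: q=W[l==i]; q=q[q[:,2]>5]; print("pad",st[i,4],np.median(q,0).round(1),((q.min(0)+q.max(0))/2).round(1))
h=[o[:, :768] for o in O]
cv2.imwrite("pics/o1.png",np.vstack([O[0],O[2]])[:,:,::-1])
cv2.imwrite("pics/o2.png",np.vstack([O[1],O[3]])[:,:,::-1])
E
```

```text
top source_rack 1721 ((552.8890380859375, 225.22189331054688), (273.4252014160156, 70.02254486083984), 88.19711303710938) 10.313349489698323
1 [565.5 120.3  31.1] [565. 120.  31.] [565. 120.  31.]
86 [550.2 335.1  31. ] [537. 322.  28.] [567. 346.  35.]
93 [548.6 261.1  49.8] [538. 252.  28.] [560. 274.  58.]
37 [551.8 122.9  38.2] [542. 113.  28.] [559. 131.  48.]
1 [558.4 113.5  28.4] [558. 113.  28.] [558. 113.  28.]
64 [547.9 197.2  35.2] [538. 187.  28.] [558. 209.  47.]
1 [556.7 137.9  28. ] [557. 138.  28.] [557. 138.  28.]
4 [544.1 131.1  29.1] [542. 128.  28.] [547. 133.  30.]
6 [543.4 314.3  30. ] [542. 310.  29.] [547. 318.  31.]
top target_rack 3161 ((531.2445678710938, -210.31942749023438), (275.5072021484375, 70.77135467529297), 75.14209747314453) 11.6792444469731
pad 326 [ 556.6 -114.4   13.1] [498.1 -79.7 469.2]
pad 327 [ 540.4 -177.4   13. ] [ 540.4 -177.7   13. ]
pad 326 [ 523.5 -241.6   13.2] [ 481.3 -143.6  469.2]
pad 265 [ 509.6 -301.7   13.2] [ 473.3 -175.3  469.1]
side source_rack 529 ((553.9375610351562, 224.01243591308594), (274.13006591796875, 69.58837127685547), 88.29232788085938) 10.011902274392801
87 [550.2 278.7  40.9] [539. 251.  28.] [566. 345.  56.]
30 [548.3 195.6  36.1] [542. 186.  28.] [554. 206.  44.]
27 [555.  123.7  37.5] [550. 119.  28.] [560. 130.  45.]
side target_rack 3716 ((532.3963012695312, -210.32241821289062), (276.06878662109375, 69.87174224853516), 75.21672821044922) 11.715907193860323
pad 45 [566.2 -83.7  14. ] [565.3 -81.3  13.7]
pad 243 [ 556.9 -115.1   12.4] [ 485.4 -407.5  250.1]
pad 52 [ 549.2 -147.1   13.8] [ 549.1 -146.7   15.1]
pad 310 [ 539.4 -179.4   12.4] [ 540.2 -182.8   14.4]
pad 60 [ 531.3 -211.    14.1] [ 473.4 -463.6  250.4]
pad 417 [ 522.4 -243.7   12.3] [ 469.2 -470.   250.1]
pad 77 [ 514.2 -274.    13.7] [ 515.1 -274.1   13.6]
pad 535 [ 506.3 -307.6   12.4] [ 460.5 -501.6  250.1]
pad 89 [ 496.8 -337.6   14.4] [ 456.8 -527.8  249.7]
```

View pics/o1.png

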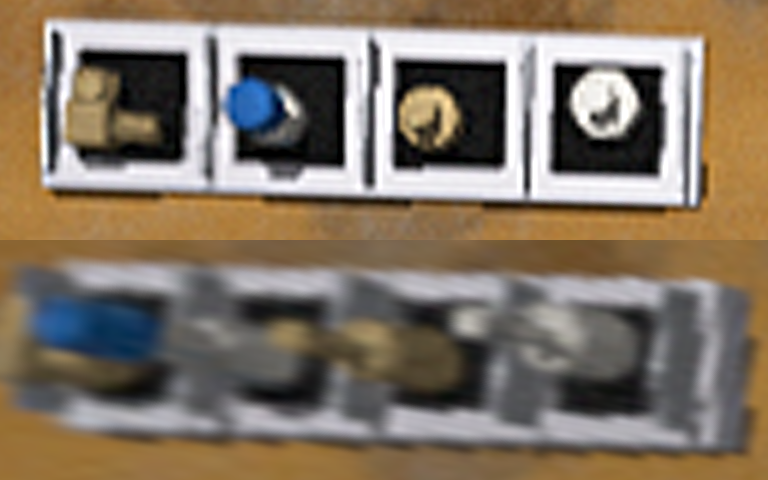

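View pics/o2.png

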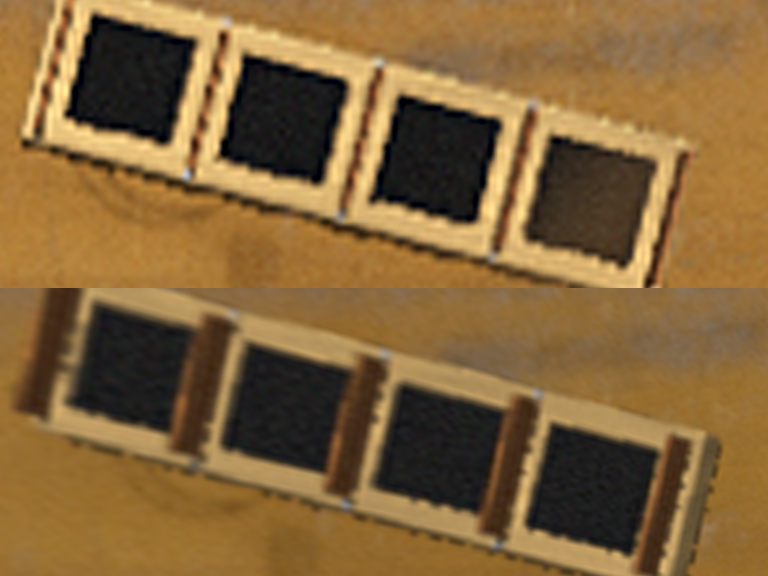

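Target rack: centre about (532,-210), yaw about -14.8°. Source rack: about (553.3,224.6), yaw about -1.8°. The elbow stub points right, so its yaw is near 0. Next I'll overlay outline models of the fittings at the bay centres to see offsets and yaws.

```bash
cat >> h.py <<'E'
def R(a): return np.array([[np.cos(a),-np.sin(a)],[np.sin(a),np.cos(a)]])
SRC=(np.array([553.3,224.6]),np.radians(-1.8)); TGT=(np.array([532.1,-209.8]),np.radians(-14.8))
bay=lambda r,y:r[0]+R(r[1])@[0,y]
hexa=lambda f,c:np.array([[f/2,c/4],[0,c/2],[-f/2,c/4],[-f/2,-c/4],[0,-c/2],[f/2,-c/4]])
circ=lambda d:np.array([[np.cos(t)*d/2,np.sin(t)*d/2] for t in np.linspace(0,6.28,40)])
EL=np.array([[-16,0],[-16,17],[16,17],[16,0],[0,0],[0,-18],[-12,-18],[-12,0]],float)
MOD={"elbow":[(EL,0),(EL,19)],"cap":[(hexa(23,25),0),(hexa(23,25),10),(circ(18),42)],"plug":[(circ(26),0),(circ(26),15)],"reducer":[(hexa(27,31),0),(hexa(27,31),15)]}
def overlay(c,img,u0,v0,s,poses):
    for n,(xy,a) in poses.items():
        for k,(m,z) in enumerate(MOD[n]):
            P=np.c_[m@R(a).T+xy,np.full(len(m),13+z)]
            q=(project(c,P)+.5-[u0,v0])*s
            cv2.polylines(img,[np.int32(q*16)],True,[(255,0,0),(0,255,0),(255,0,255)][k],1,cv2.LINE_AA,4)
    return img
def crop(c,p,u0,v0,w,h,s): return np.ascontiguousarray(cv2.resize(p[v0:v0+h,u0:u0+w],None,fx=s,fy=s,interpolation=cv2.INTER_CUBIC))
E
python3 - <<'E'
from h import *
P=np.mean([camera("top")[0] for _ in range(4)],0).astype(np.uint8)
po={n:(bay(SRC,y),SRC[1]) for n,y in zip(("elbow","cap","plug","reducer"),(99,33,-33,-99))}
a=[]
for u in(114,168):
    a.append(np.hstack([crop("top",P,u,170,54,34,7),overlay("top",crop("top",P,u,170,54,34,7),u,170,7,po)]))
cv2.imwrite("pics/ov.png",np.vstack(a)[:,:,::-1])
print({n:v[0].round(1) for n,v in po.items()})
E
```

```text
{'elbow': array([556.4, 323.6]), 'cap': array([554.3, 257.6]), 'plug': array([552.3, 191.6]), 'reducer': array([550.2, 125.6])}
```

View pics/ov.png

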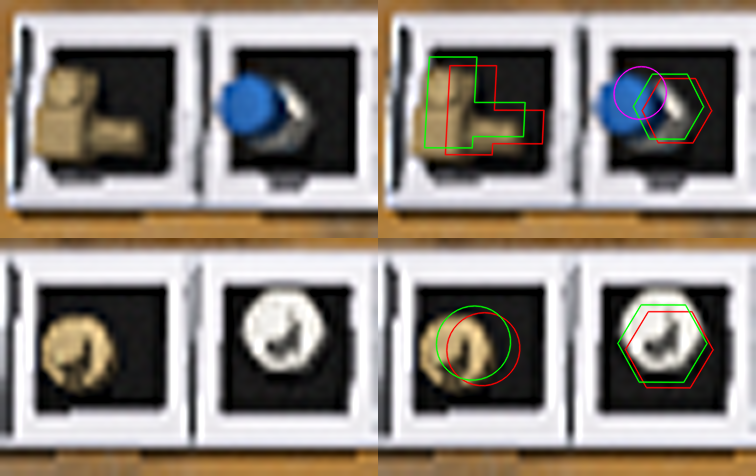

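The overlay shows offsets of several mm from the bay centres: elbow about (-2.4,+3.5) with clockwise yaw, cap (-3.3,+5), plug (-3,+6), reducer (+6,+1). I'll update these and check in both cameras.

```bash
cat >> h.py <<'E'
def offs(o): return {n:(bay(SRC,y)+np.array(o[n][:2]),SRC[1]+np.radians(o[n][2])) for n,y in zip(("elbow","cap","plug","reducer"),(99,33,-33,-99))}
E
cat > v.py <<'E'
from h import *
import sys,ast
def show(o,fn):
    P=np.mean([camera("top")[0] for _ in range(3)],0).astype(np.uint8); S=np.mean([camera("side")[0] for _ in range(3)],0).astype(np.uint8)
    po=offs(o); a=[]
    for u in(114,168): a.append(overlay("top",crop("top",P,u,170,54,34,7),u,170,7,po))
    A=np.vstack(a); b=[crop("side",S,228,138,42,54,9)]; b.append(overlay("side",b[0].copy(),228,138,9,po))
    B=np.hstack([cv2.resize(x,(int(42*476/54),476)) for x in b][1:])
    cv2.imwrite(fn,np.hstack([A,B])[:,:,::-1])
E
python3 - <<'E'
from v import *
show(dict(elbow=(-2.4,3.5,-7),cap=(-3.3,5,0),plug=(-3,6.2,0),reducer=(6,1,0)),"pics/ov2.png")
E
```

```text
(no output)
```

View pics/ov2.png

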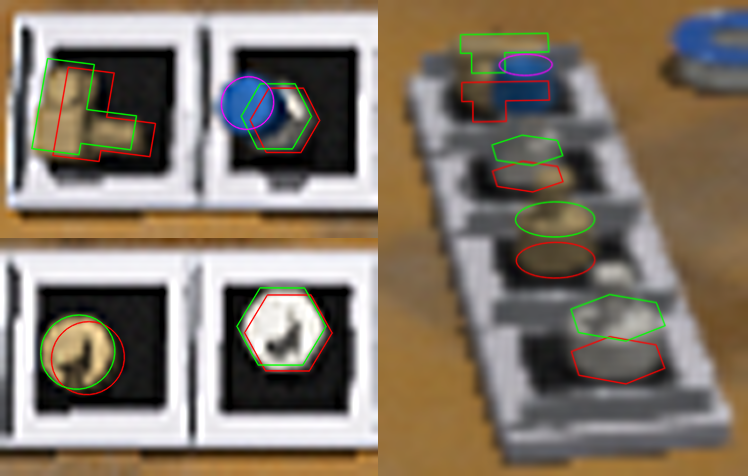

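The models now match in both views; only the elbow needs about 1 mm less in x. Starting with the plug.

```bash
cat > m.py <<'E'
from h import *
PO=offs(dict(elbow=(-3.5,3.5,-5),cap=(-3.3,5,0),plug=(-3,6.2,0),reducer=(6,1,0)))
GY={"elbow":8}; OPEN={"elbow":46,"cap":46,"plug":50,"reducer":50}; DST={"elbow":-99,"cap":-33,"plug":33,"reducer":99}
def quat(psi):
    q=[]
    for th in(psi,psi+np.pi):
        t=(np.pi/2+th)/2; q.append([0,np.cos(t),np.sin(t),0])
    return q
def pick_q(p,psi):
    best=None
    for q in quat(psi):
        j=inverse_kinematics(list(p),q)
        if j is not None and (best is None or abs(j[5])<best[0]): best=(abs(j[5]),q)
    return best[1]
def go(xy,psi,n,z):
    p=np.r_[xy+R(psi)@[0,GY.get(n,0)],z]; q=pick_q(p,psi); move_ptp(list(p),q); return p
def transfer(n,zg=14.0,up=110):
    xy,a=PO[n]; t=bay(TGT,DST[n])
    grip(OPEN[n]); p=go(xy,a,n,up)
    move_linear([p[0],p[1],zg]); grip(5,40); s=state(); print(n,"width",s["width"],"ff",s["finger_force"],"t",s["time_s"])
    move_linear([p[0],p[1],up]); print("lifted width",state()["width"])
    p=go(t,TGT[1],n,up); move_linear([p[0],p[1],zg+6]); move_linear([p[0],p[1],zg+.5],max_speed=40)
    grip(OPEN[n]); move_linear([p[0],p[1],up]); s=state(); print("t",s["time_s"],"F",s["force"].round(1),s["joint_pos"].round(2))
E
python3 - <<'E'
from m import *
transfer("plug")
p,_=camera("top"); s,_=camera("side")
cv2.imwrite("pics/a1.png",np.hstack([cv2.resize(crop("side",s,190,130,120,200,2.5),(360,600)),cv2.resize(p[120:320,100:420],(440,275))[:,:].copy() if 0 else cv2.copyMakeBorder(cv2.resize(p[120:320,100:420],(440,275)),0,325,0,0,0)])[:,:,::-1])
E
```

```text
plug width 24.07134310119966 ff 39.25739021565278 t 5.4333
lifted width 24.103605266110115
t 10.7167 F [ 0.1  0.1 -0.1] [-0.32  0.33 -0.31  0.93  0.    1.51]
```

View pics/a1.png

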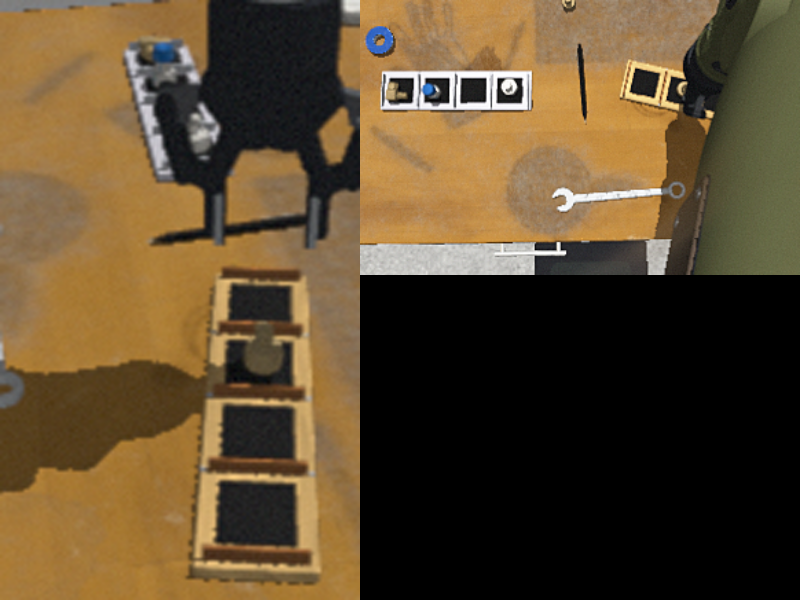

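The plug stands upright in the second bay from the left, centred on its pad at about (263,360) in the side crop. Its source bay is empty and the others are undisturbed. Next the reducer and cap.

```bash
python3 - <<'E'
from m import *
transfer("reducer")
transfer("cap")
s,_=camera("side")
cv2.imwrite("pics/a2.png",crop("side",s,190,130,130,200,3)[:,:,::-1])
E
```

```text
reducer width 25.762871738425197 ff 39.82325193006545 t 14.5583
lifted width 25.415708433686646
t 18.475 F [-0.7 -0.1  0.2] [-0.2   0.33 -0.31  0.93  0.   -1.51]
cap width 20.280708776195638 ff 39.50572399218828 t 21.2333
lifted width 20.660887030174255
t 26.3417 F [ 0.6  0.4 -0.3] [-0.43  0.35 -0.29  0.94  0.    1.4 ]
```

View pics/a2.png

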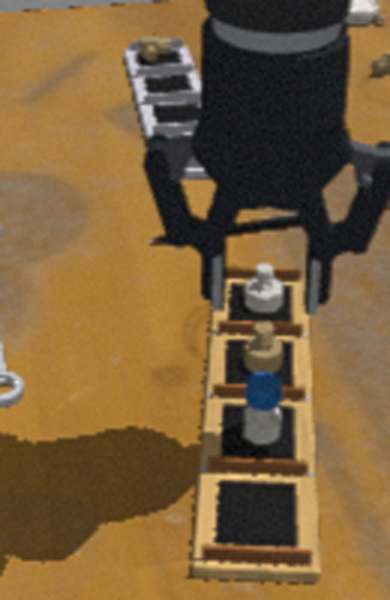

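Reducer, plug and cap stand upright in their bays, and the elbow is still in place at the far left (155,48 in the crop). Now the elbow, then I'll retreat for a final look.

```bash
python3 - <<'E'
from m import *
transfer("elbow")
set_joints([1.341,.314,-.047,1.21,0,1.571])
po={n:(bay(TGT,y),TGT[1]) for n,y in DST.items()}
p=np.mean([camera("top")[0] for _ in range(3)],0).astype(np.uint8); s=camera("side")[0]
a=crop("top",p,286,158,122,62,6.5); cv2.imwrite("pics/f1.png",overlay("top",a.copy(),286,158,6.5,po)[:,:,::-1])
b=crop("side",s,248,212,56,118,5); cv2.imwrite("pics/f2.png",np.hstack([b,overlay("side",b.copy(),248,212,5,po)])[:,:,::-1])
print(state()["time_s"])
E
```

```text
elbow width 30.808488250886963 ff 40.47941029071808 t 29.75
lifted width 30.798574825878617
t 34.925 F [-0.6 -0.1 -0.1] [-0.53  0.37 -0.26  0.95 -0.    1.3 ]
38.4917
```

View pics/f1.png

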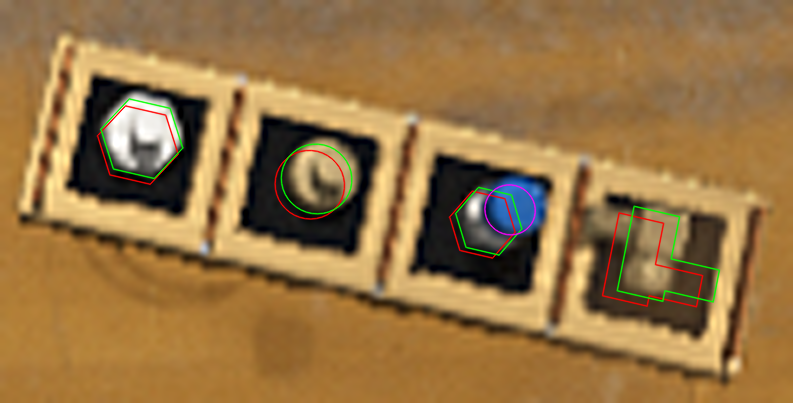

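View pics/f2.png

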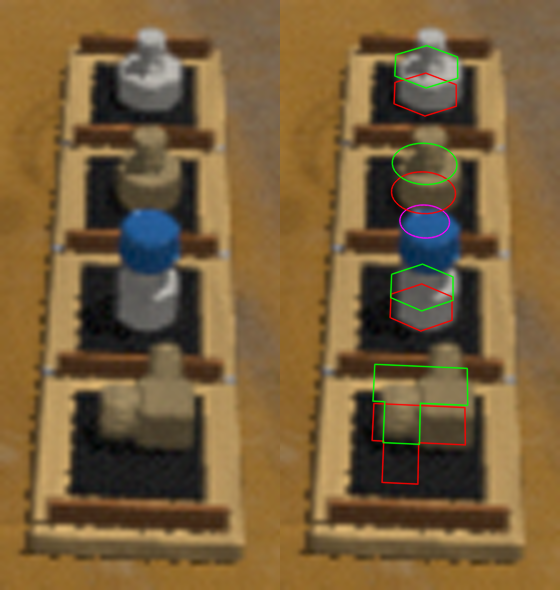

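Reducer, plug and cap sit within about 2 mm of their bay centres. The elbow is upright in the right bay but half-turned, because my wrist choice differed between pick and place. That puts it about 16 mm off centre, with its stub at the divider (600,215 in the top crop). I'll re-grip it at the release pose, turn it by π and set it down centred.

```bash
python3 - <<'E'
from m import *
psi=TGT[1]; c=bay(TGT,-99); p=np.r_[c+R(psi)@[0,8],110]; grip(46)
q=pick_q(p,psi); move_ptp(list(p),q); print(state()["joint_pos"].round(2))
move_linear([p[0],p[1],14.3]); grip(5,40); print(state()["width"]); move_linear([p[0],p[1],110])
print(state()["width"])
j=np.array(state()["joint_pos"]); j[5]+=-np.pi if j[5]>0 else np.pi; set_joints(list(j))
t=c+R(psi)@[-1.2,8]
move_linear([t[0],t[1],110]); move_linear([t[0],t[1],20]); move_linear([t[0],t[1],14.5],max_speed=40)
grip(46); move_linear([t[0],t[1],110]); print(state()["tool_pos"],state()["joint_pos"].round(2))
set_joints([1.341,.314,-.047,1.21,0,1.571])
po={n:(bay(TGT,y),psi) for n,y in DST.items()}
P=np.mean([camera("top")[0] for _ in range(3)],0).astype(np.uint8); s=camera("side")[0]
a=crop("top",P,286,158,122,62,4.5); a=overlay("top",a,286,158,4.5,po)
b=crop("side",s,248,280,56,50,4.5); b=np.hstack([b,overlay("side",b.copy(),248,280,4.5,po)])
b=cv2.copyMakeBorder(b,0,0,0,a.shape[1]-b.shape[1],0); cv2.imwrite("pics/f3.png",np.vstack([a,b])[:,:,::-1])
print(state()["time_s"])
E
```

```text
[-0.53  0.37 -0.26  0.95  0.    1.3 ]
30.89054468219208
31.042004128001462
[ 507.16759213 -297.14081559  109.19437384] [-0.53  0.37 -0.26  0.95  0.   -1.84]
52.5083
```

View pics/f3.png

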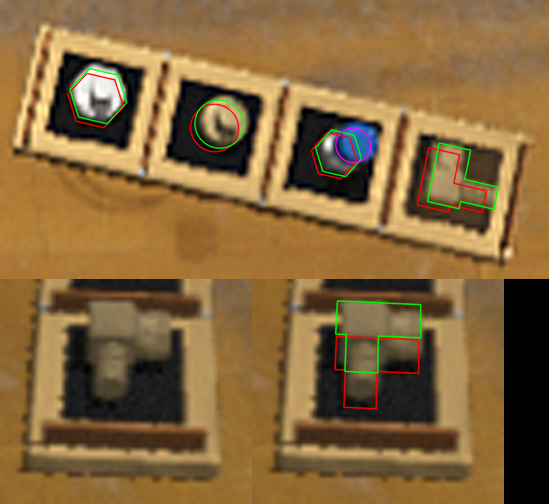

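All four now stand on their pads within about 2 mm of centre: reducer, plug, cap and elbow from left to right. The elbow's stub points right again, and the arm is clear.

```bash
python3 -c "
from cell import *
print(hand_in())"
```

```text
the job is handed in; nothing more can be done
None
```

All four fittings are in the wooden rack in reverse order (left to right: reducer, plug, cap, elbow), upright, on their pads and within about 2 mm of centre by camera; I set the elbow down half-turned and off centre at first and corrected it, and handed the job in at about 52 s (no verdict shown).

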